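Line up the lens formers by size on the tooling rail

TASK

Set up the spectacle-frame bench: stand the four lens-shaped formers on the rail's cork pads, one to a pad and well centred, in order of size, with the largest on the pad next to the tall brass post and the smallest at the other end. Leave them upright and released, which way their ovals point does not matter, and do not disturb the spectacle front, the glue bottle or the screwdriver.

Things in the scene. Friction and masses are not known exactly. Their poses are not given: they have to be found in the camera images.
- former_a: loose lens-shaped white nylon former, the smallest of four: a rounded oval plate 34 mm long (along its y) by 27 mm wide, 12 mm thick, with an upright round dark steel stem, 18 mm in diameter and 36 mm tall, on its centre (48 mm tall in all; the stem and plate thickness are alike on all four, only the oval differs). Starts upright on the bench. Origin: centre of the underside; z up along the stem.
- former_b: loose lens-shaped white nylon former, the second smallest of four: a rounded oval plate 44 mm long (along its y) by 35 mm wide, 12 mm thick, with an upright round dark steel stem, 18 mm in diameter and 36 mm tall, on its centre (48 mm tall in all; the stem and plate thickness are alike on all four, only the oval differs). Starts upright on the bench. Origin: centre of the underside; z up along the stem.
- former_c: loose lens-shaped white nylon former, the second largest of four: a rounded oval plate 54 mm long (along its y) by 43 mm wide, 12 mm thick, with an upright round dark steel stem, 18 mm in diameter and 36 mm tall, on its centre (48 mm tall in all; the stem and plate thickness are alike on all four, only the oval differs). Starts upright on the bench. Origin: centre of the underside; z up along the stem.
- former_d: loose lens-shaped white nylon former, the largest of four: a rounded oval plate 64 mm long (along its y) by 51 mm wide, 12 mm thick, with an upright round dark steel stem, 18 mm in diameter and 36 mm tall, on its centre (48 mm tall in all; the stem and plate thickness are alike on all four, only the oval differs). Starts upright on the bench. Origin: centre of the underside; z up along the stem.
- pad1: fixed round cork pad, 70 mm in diameter and 3 mm thick, one of four alike in a straight row 80 mm apart on a dark steel rail (90 x 430 x 10 mm) that lies flat on the bench. It is number 1 of the row, counted from the rail's +y end; the row lies along the pad's y axis. Origin: centre of the underside, on the rail's top face (10 mm above the bench); its top is 3 mm higher.
- pad2: fixed round cork pad, 70 mm in diameter and 3 mm thick, one of four alike in a straight row 80 mm apart on a dark steel rail (90 x 430 x 10 mm) that lies flat on the bench. It is number 2 of the row, counted from the rail's +y end; the row lies along the pad's y axis. Origin: centre of the underside, on the rail's top face (10 mm above the bench); its top is 3 mm higher.
- pad3: fixed round cork pad, 70 mm in diameter and 3 mm thick, one of four alike in a straight row 80 mm apart on a dark steel rail (90 x 430 x 10 mm) that lies flat on the bench. It is number 3 of the row, counted from the rail's +y end; the row lies along the pad's y axis. Origin: centre of the underside, on the rail's top face (10 mm above the bench); its top is 3 mm higher.
- pad4: fixed round cork pad, 70 mm in diameter and 3 mm thick, one of four alike in a straight row 80 mm apart on a dark steel rail (90 x 430 x 10 mm) that lies flat on the bench. It is number 4 of the row, counted from the rail's +y end; the row lies along the pad's y axis. Origin: centre of the underside, on the rail's top face (10 mm above the bench); its top is 3 mm higher.
- stop_post: fixed round brass post, 60 mm tall, 28 mm wide foot and 24 mm wide head, at one end of the rail, 75 mm beyond the end pad (beside pad1 or beside pad4; it changes). The other end of the rail carries only a flat 14 mm screw head. Origin: centre of its foot, on the rail's top face.
- spectacle_front: bystander: loose black plastic spectacle front, 143 x 48 mm, 6 mm thick, lying right (-y) of the work. Origin: centre of its underside.
- glue_bottle: bystander: loose small white bottle with yellow cap, 32 mm in diameter, 85 mm tall, standing beyond the rail. Origin: centre of its underside.
- screwdriver: bystander: loose screwdriver, 160 mm long, wooden handle, lying left (+y) of the work. Origin: about its middle, on the underside.
Mind the look-alikes: they are no part of the job. Leave any green or orange look-alike of the former_c alone.

How it is judged:
At the end, for the whole second after the job is handed in: Each former stands upright (within 0.1 rad) and at rest flat on its pad, its centre within 12 mm of the pad's centre: largest on the end pad beside the brass post, then the others in descending size, smallest on the end pad farthest from the post (((horizontal distance between stop_post and pad4 below 0.12 m and horizontal distance between former_a and pad1 below 0.012 m and z of former_a in the frame of pad1 between 0 and 0.007 m and horizontal distance between former_b and pad2 below 0.012 m and z of former_b in the frame of pad2 between 0 and 0.007 m and horizontal distance between former_c and pad3 below 0.012 m and z of former_c in the frame of pad3 between 0 and 0.007 m and horizontal distance between former_d and pad4 below 0.012 m and z of former_d in the frame of pad4 between 0 and 0.007 m) or (horizontal distance between stop_post and pad1 below 0.12 m and horizontal distance between former_a and pad4 below 0.012 m and z of former_a in the frame of pad4 between 0 and 0.007 m and horizontal distance between former_b and pad3 below 0.012 m and z of former_b in the frame of pad3 between 0 and 0.007 m and horizontal distance between former_c and pad2 below 0.012 m and z of former_c in the frame of pad2 between 0 and 0.007 m and horizontal distance between former_d and pad1 below 0.012 m and z of former_d in the frame of pad1 between 0 and 0.007 m)) and angle between each of former_a, former_b, former_c, former_d's own z axis and vertical below 0.1 rad and linear speed of each of former_a, former_b, former_c, former_d below 0.02 m/s); the robot touches nothing.
It fails at once if the spectacle front is disturbed (moved more than 25 mm) (distance of spectacle_front from where it was at the start of the episode above 0.025 m).
It fails at once if the glue bottle is disturbed (moved more than 25 mm) (distance of glue_bottle from where it was at the start of the episode above 0.025 m).
It fails at once if the screwdriver is disturbed (moved more than 25 mm) (distance of screwdriver from where it was at the start of the episode above 0.025 m).
It also fails if it takes over 96 s, if anything falls off the work surface, if the arm or the gripper's body presses on something with over 40 N, if the wrist force passes 120 N, or if a joint passes its speed limit or range.

ROBOT

A 7-joint arm with a two-finger parallel gripper is mounted at the origin on the work surface. World frame = base frame: x ahead of the robot, y to its left, z up, the work surface at z = 0. Lengths are in m, angles in rad, forces in N, time in s.
With the tool pointing down it reaches from about 0.425 to 0.925 m from the base axis. Payload 6.8 kg.
Tool frame: the origin (TCP) lies on the mounting face of the last link; the fingertips stand 173 mm ahead of it and the grasp point (between the pads) lies 155 mm ahead of it; z points along the fingers, y is the direction in which the jaws open and shut (so a half turn about z gives the same grasp; the last joint's range is limited). The gripper opens to 85 mm and grips with 20 to 120 N. Pads are 22 mm wide; open, the fingers measure 114 mm over their backs; the gripper's body (76 mm by 85 mm) begins 54 mm behind the grasp point. The pads swing forward as they close: fully open they stand 13 mm farther back than shut.
Start: joints at [1.194, 0.477, 0.022, 1.555, -0.011, 1.109, -0.083], TCP at [0.179, -0.651, 0.405] pointing down, gripper open.
Joint ranges: [-2.96, 2.96], [-0.34, 2.1], [-1.41, 1.46], [0.24, 2.44], [-1.37, 4.51], [0.17, 1.92], [-2.96, 2.96]. Speed limits (rad/s): [2.39, 2.39, 3.14, 3.14, 3.14, 3.14, 3.14].

INTERFACE

Orientations are given as a unit quaternion [w, x, y, z].
In Python, from station import sensors, read_camera, bot gives the robot as it stands. The module is installed in compiled form; this text tells all that it offers.
- The arm moves only by the tool play_rows, never from a script. Its argument "commands" is a list of rows, each a list of 4 numbers: the shift along the tool's x, y, z in m, then the turn about the tool's z in degrees. A call has 1 to 20 rows; each row shifts and turns the commanded pose from where the row before left it, along the tool's axes as they then stand; what a row does not reach is not made up. A row lasts 1/10 s, in which the tool goes at most 50 mm and 8.59 degrees, less where a joint would pass 70% of its speed; a pose out of reach is approached as far as the arm can. A call with a gripper value outside its range is refused whole. "claw" is the finger opening in m, from 0 to 0.0854, set as the call begins (left out, the last holds). The fingers move at their own pace and stop on an object; "force" is the grip in N (left out, the last holds). Time passes only in rows, so rows that do not move let the fingers close. It gives the time, the measured TCP pose, the force and the opening at its end, in the units of the state.
- sensors.get_obs(): the state, without advancing time (a new reading comes with each control period).
- read_camera(name): name is "scene" or "top"; returns a dict with "frame" (400x640x3 uint8, blue, green, red), "depth" (400x640 float32, m along the optical axis (not along the pixel's ray), 0 where there is no reading), "fx", "fy", "cx", "cy" (pixels), "rvec" (rotation vector, rad) and "tvec" (3), from world to camera coordinates, as OpenCV has them. Camera axes: x right, y down, z forward; pixel columns grow to the right and rows downward; lengths in m; the calibration is good to about 2 mm. A picture is of the moment at which its call begins.
- bot.hand_in(): hands the job in, once; it reports no verdict.
The state is a dict: "t": time; "q": joint angles; "joint_vel": joint speeds; "joint_torque": joint torques, N m; "eef_pos": TCP position; "tool_rot": TCP orientation; "contact_force": force on the tool from outside, world axes, zero at the start; "torque": the same for the moment, N m; "gripper_width": opening from 0.0 (shut) to 1.0 (fully open).
Only numpy, scipy, OpenCV 4.12 (cv2) and the standard library are available. Lean on these libraries where they do the work, as an engineer would, in place of code of your own. Each camera call takes 0.05 s, during which the arm holds its last target.

## Working session

There is one attempt and no reset: what is moved stays moved. The work goes in short steps, Python scripts to look and compute and a tool call to move; the robot and the scene stay as the last step left them, time stands still between calls to the robot, and variables do not carry over. Pictures are saved under pics/ and viewed, and the job is handed in when it is done.

Besides the shell and the picture viewer there is one more tool, called by a JSON object that holds its "fn" and its "kwargs", one argument or row to a line. play_rows: Moves the arm, as the interface text tells. Its arguments: {"type":"object","properties":{"commands":{"type":"array"},"claw":{"type":"number"},"force":{"type":"number"}},"required":["commands"]}

```bash
mkdir -p pics
cat > h.py <<'E'
import numpy as np,cv2
from station import sensors, read_camera, bot
def cam(n):
    c=read_camera(n); R,_=cv2.Rodrigues(np.array(c["rvec"],float)); c["R"]=R; c["t"]=np.array(c["tvec"],float).ravel(); return c
def world(c):
    v,u=np.mgrid[0:400,0:640]; d=c["depth"]
    p=np.stack([(u-c["cx"])/c["fx"]*d,(v-c["cy"])/c["fy"]*d,d],-1)
    w=(p-c["t"])@c["R"]; w[d==0]=np.nan; return w
E
python3 - <<'E'
from h import *
for n in("top","scene"):
    c=cam(n); cv2.imwrite(f"pics/{n}0.png",c["frame"]); print(n,c["fx"],c["fy"],c["cx"],c["cy"],-c["R"].T@c["t"]);print(c["R"])
    np.savez(f"{n}0.npz",**{k:c[k] for k in("frame","depth","R","t","fx","fy","cx","cy")})
print(sensors.get_obs())
E
```

```text
top 445.74872777246867 445.74872777246867 327.8771785818666 200.77840480637747 [0.43706492 0.00721812 1.21305332]
[[ 0.01399893 -0.9998671   0.00835548]
 [-0.99371347 -0.01484007 -0.11096537]
 [ 0.11107462 -0.00674955 -0.99378915]]
scene 362.6501180100742 362.6501180100742 329.0864438630717 198.66490796072452 [ 1.25206086 -0.18664664  0.6457222 ]
[[ 0.26841241  0.96320553 -0.01377964]
 [ 0.62180483 -0.18416561 -0.76121074]
 [-0.73574013  0.19575016 -0.64835819]]
{'t': 0.1, 'q': array([ 1.193896  ,  0.47773971,  0.02231886,  1.55632657, -0.0115255 ,
        1.10928825, -0.08311987]), 'joint_vel': array([ 0.00052591, -0.00115685,  0.00111963, -0.00110237,  0.00228824,
       -0.0010455 ,  0.0004469 ]), 'joint_torque': array([ 3.93579860e-03, -5.97759533e+01,  1.61302596e+00, -2.81954813e+01,
        1.27471058e-02,  4.94464359e-03, -2.48090691e-05]), 'eef_pos': array([ 0.17922661, -0.65052512,  0.40381828]), 'tool_rot': array([-8.03125330e-04,  9.90980871e-01,  1.34000913e-01, -1.51730425e-04]), 'contact_force': array([-1.65227102,  1.16313207, -0.09343239]), 'torque': array([ 0.02163084,  0.00090452, -0.00852865]), 'gripper_width': 1.0018782231301748}
```

View pics/top0.png

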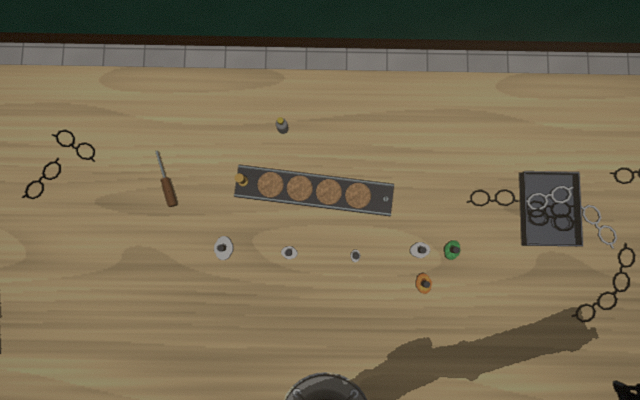

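View pics/scene0.png

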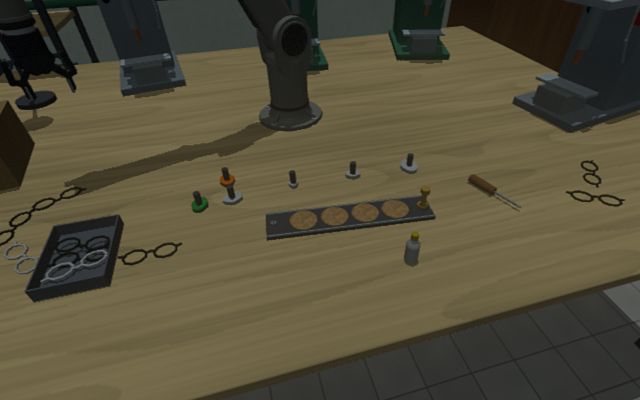

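The top view shows the post at the rail's left (+y) end (240,180), the pads at (270..358, 184..195), white formers at (223,247), (289,252), (355,255) and (420,250), and look-alikes at (452,250) and (424,283).

Run:
```python
from h import *
c=dict(np.load("top0.npz")); w=world(c); f=c["frame"]
cv2.imwrite("pics/crop0.png",cv2.resize(f[140:310,200:480],None,fx=2.8,fy=2.8,interpolation=cv2.INTER_CUBIC))
def proj(pz,c):pass
C=-c["R"].T@c["t"]
def ray(u,v,z):
    d=c["R"].T@np.array([(u-c["cx"])/c["fx"],(v-c["cy"])/c["fy"],1.]); return C+d*(z-C[2])/d[2]
for n,(u,v) in dict(L=(223,247),m1=(289,252),m2=(355,255),R=(420,250),g=(452,250),o=(424,283)).items():
    s=np.s_[v-20:v+21,u-16:u+17]; ww=w[s]; z=ww[...,2]
    st=(z>.04)&(z<.06); pl=(z>.006)&(z<.02)
    a=z>.006
    p=ww[st]; q=ww[pl]; 
    print(n,"stem",st.sum(),p.mean(0).round(4) if len(p) else 0,"plate",pl.sum(),q.mean(0).round(4), "ext",np.ptp(q,0).round(3),"zmed",np.median(q[:,2]).round(4), "bench",np.median(z[z<.006]).round(4))
hsv=cv2.cvtColor(f,cv2.COLOR_BGR2HSV)
m=((hsv[...,0]<25)&(hsv[...,1]>70)&(w[...,2]>.008)&(w[...,2]<.03)).astype(np.uint8)
m[:165]=0;m[215:]=0;m[:,:230]=0;m[:,400:]=0
n,l,s,ce=cv2.connectedComponentsWithStats(m)
for i in range(1,n):
    if s[i,4]>20: print(s[i],ce[i].round(1),ray(*ce[i],.013).round(4),w[l==i].mean(0).round(4))
```

```text
L stem 39 [0.4417 0.2778 0.0476] plate 308 [0.4418 0.2772 0.0125] ext [0.103 0.078 0.013] zmed 0.0125 bench 0.0009
m1 stem 38 [0.4322 0.1024 0.0483] plate 136 [0.4313 0.102  0.0122] ext [0.099 0.085 0.011] zmed 0.0128 bench 0.0009
m2 stem 37 [ 0.4263 -0.0741  0.049 ] plate 82 [ 0.4273 -0.0747  0.011 ] ext [0.102 0.086 0.012] zmed 0.0116 bench 0.001
R stem 39 [ 0.4436 -0.2473  0.0488] plate 220 [ 0.4428 -0.2478  0.0125] ext [0.099 0.078 0.013] zmed 0.0129 bench 0.0013
g stem 43 [ 0.4454 -0.3338  0.0485] plate 230 [ 0.4467 -0.3314  0.0125] ext [0.099 0.085 0.014] zmed 0.013 bench 0.0014
o stem 41 [ 0.3554 -0.2558  0.0497] plate 233 [ 0.355  -0.2561  0.0124] ext [0.103 0.086 0.013] zmed 0.0129 bench 0.0014
[235 173  14  14  64] [243.1 181.6] [0.6203 0.2303 0.013 ] [0.6199 0.2299 0.0154]
[257 172  27  26 517] [269.9 184.3] [0.614  0.1571 0.013 ] [0.614  0.1571 0.0136]
[287 176  26  25 524] [299.2 187.9] [0.6051 0.0773 0.013 ] [0.6051 0.0773 0.0138]
[316 179  26  26 529] [328.4 191.4] [ 0.5967 -0.002   0.013 ] [ 0.5966 -0.002   0.0138]
[345 183  26  26 526] [357.6 195.2] [ 0.5877 -0.0813  0.013 ] [ 0.5876 -0.0812  0.0139]
```

```bash
sleep 1; ls pics
```

```text
crop0.png
scene0.png
top0.png
```

Post is beside pad1, so the order is d→pad1, c→pad2, b→pad3, a→pad4. I'll square the tool to the world axes, then go above former_c.

{"fn": "play_rows", "kwargs": {
  "commands": [
    [0, 0, 0, 7.7],
    [0, 0, 0, 7.7],
    [0.0165, -0.0252, 0.0065, 0],
    [0.0165, -0.0252, 0.0065, 0],
    [0.0165, -0.0252, 0.0065, 0],
    [0.0165, -0.0252, 0.0065, 0],
    [0.0165, -0.0252, 0.0065, 0],
    [0.0165, -0.0252, 0.0065, 0],
    [0.0165, -0.0252, 0.0065, 0],
    [0.0165, -0.0252, 0.0065, 0],
    [0.0165, -0.0252, 0.0065, 0],
    [0.0165, -0.0252, 0.0065, 0],
    [0.0165, -0.0252, 0.0065, 0],
    [0.0165, -0.0252, 0.0065, 0],
    [0.0165, -0.0252, 0.0065, 0],
    [0.0165, -0.0252, 0.0065, 0],
    [0.0165, -0.0252, 0.0065, 0],
    [0.0165, -0.0252, 0.0065, 0],
    [0, 0, 0, 0],
    [0, 0, 0, 0]
  ],
  "claw": 0.05,
  "force": 40
}}

```text
t: 2.1
eef_pos: [0.4434, -0.247, 0.3004]
tool_rot: [-0.0, 1.0, 0.001, -0.0]
contact_force: [-0.8, -0.1, -0.2]
gripper_width: 0.583
```

{"fn": "play_rows", "kwargs": {
  "commands": [
    [0, 0, 0.02, 0],
    [0, 0, 0.02, 0],
    [0, 0, 0.02, 0],
    [0, 0, 0.02, 0],
    [0, 0, 0.015, 0],
    [0, 0, 0.012, 0],
    [0, 0, 0, 0],
    [0, 0, 0, 0],
    [0, 0, 0, 0]
  ]
}}

```text
t: 3.0
eef_pos: [0.4435, -0.248, 0.1945]
tool_rot: [0.0, 1.0, -0.0, 0.001]
contact_force: [1.1, 0.9, 0.6]
gripper_width: 0.587
```

Run:
```python
from h import *
c=cam("scene"); cv2.imwrite("pics/s1.png",cv2.resize(c["frame"][120:260,130:330],None,fx=4,fy=4))
o=sensors.get_obs();print(o["q"],o["contact_force"],o["eef_pos"])
```

```text
[ 0.4563315   0.51939164 -0.08586908  2.09635017  0.08502947  0.5274457
 -1.26275302] [-0.83308181  0.2945802   0.64806753] [ 0.44355876 -0.24790738  0.19453341]
```

View pics/s1.png

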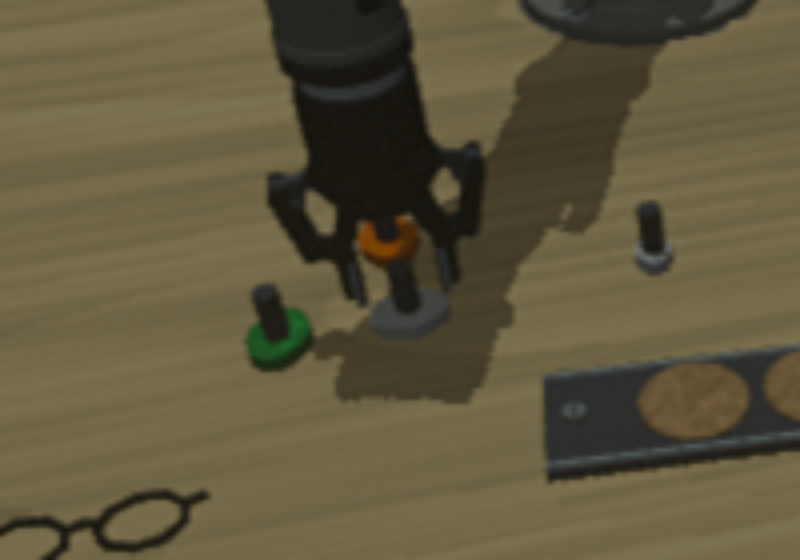

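The stem (≈400,285 in the crop) stands between the fingers (350,285 and 448,270), clear of the green one at (280,325).

{"fn": "play_rows", "kwargs": {
  "commands": [
    [0, 0, 0, 0],
    [0, 0, 0, 0],
    [0, 0, 0, 0],
    [0, 0, 0, 0],
    [0, 0, 0, 0],
    [0, 0, 0, 0],
    [0, 0, -0.01, 0],
    [0, 0, -0.02, 0],
    [0, 0, -0.02, 0],
    [0, 0, -0.02, 0],
    [0, 0, -0.02, 0],
    [0, 0, -0.01, 0],
    [0, 0, 0, 0]
  ],
  "claw": 0.005,
  "force": 40
}}

```text
t: 4.35
eef_pos: [0.4436, -0.2478, 0.2952]
tool_rot: [0.001, 1.0, -0.0, 0.001]
contact_force: [0.8, -0.7, -0.0]
gripper_width: 0.195
```

```bash
cat > look.py <<'E'
from h import *
import sys
c=cam("scene"); x,y=int(sys.argv[2]),int(sys.argv[3]); cv2.imwrite("pics/%s.png"%sys.argv[1],cv2.resize(c["frame"][y:y+140,x:x+200],None,fx=4,fy=4))
o=sensors.get_obs();print(o["t"],o["q"].round(2),o["contact_force"],o["eef_pos"],o["gripper_width"])
E
python3 look.py s2 130 100
```

```text
4.4 [ 0.47  0.35 -0.1   2.05  0.05  0.74 -1.23] [-0.15249799  0.61291911 -1.87953878] [ 0.44328222 -0.24760238  0.29406062] 0.20077253340182105
```

View pics/s2.png

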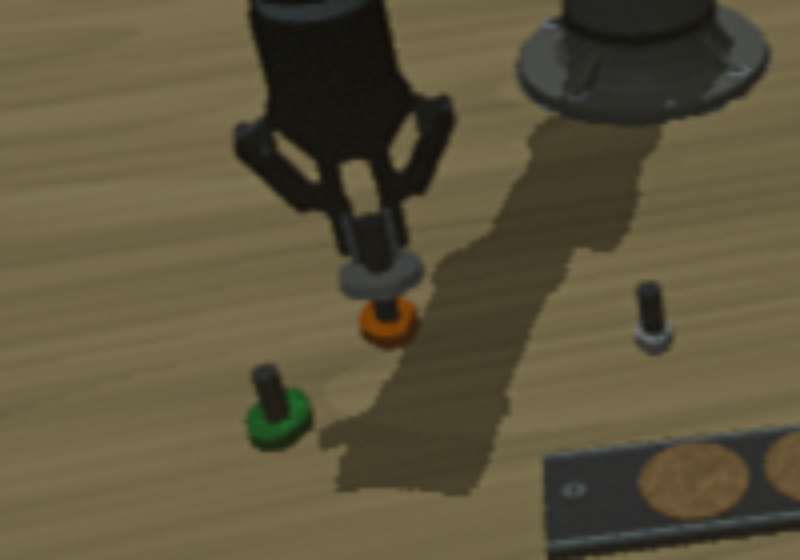

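Former_c hangs level in the jaws at (380,265), look-alikes untouched. On to pad2.

{"fn": "play_rows", "kwargs": {
  "commands": [
    [0.0124, -0.025, 0, 0],
    [0.0124, -0.025, 0, 0],
    [0.0124, -0.025, 0, 0],
    [0.0124, -0.025, 0, 0],
    [0.0124, -0.025, 0, 0],
    [0.0124, -0.025, 0, 0],
    [0.0124, -0.025, 0, 0],
    [0.0124, -0.025, 0, 0],
    [0.0124, -0.025, 0, 0],
    [0.0124, -0.025, 0, 0],
    [0.0124, -0.025, 0, 0],
    [0.0124, -0.025, 0, 0],
    [0.0124, -0.025, 0, 0],
    [0, 0, 0, 0],
    [0, 0, 0, 0],
    [0, 0, 0.02, 0],
    [0, 0, 0.02, 0],
    [0, 0, 0.02, 0],
    [0, 0, 0, 0],
    [0, 0, 0, 0]
  ]
}}

```text
t: 6.4
eef_pos: [0.6041, 0.0763, 0.2334]
tool_rot: [0.0, 1.0, -0.001, -0.001]
contact_force: [-0.2, 0.2, -0.6]
gripper_width: 0.195
```

```bash
python3 look.py s3 260 100
```

```text
6.45 [-0.11  0.58 -0.16  1.84  0.13  0.74 -1.91] [-0.16394253 -0.40340589 -0.32210198] [0.60459627 0.07663696 0.23417677] 0.1946780863863696
```

View pics/s3.png

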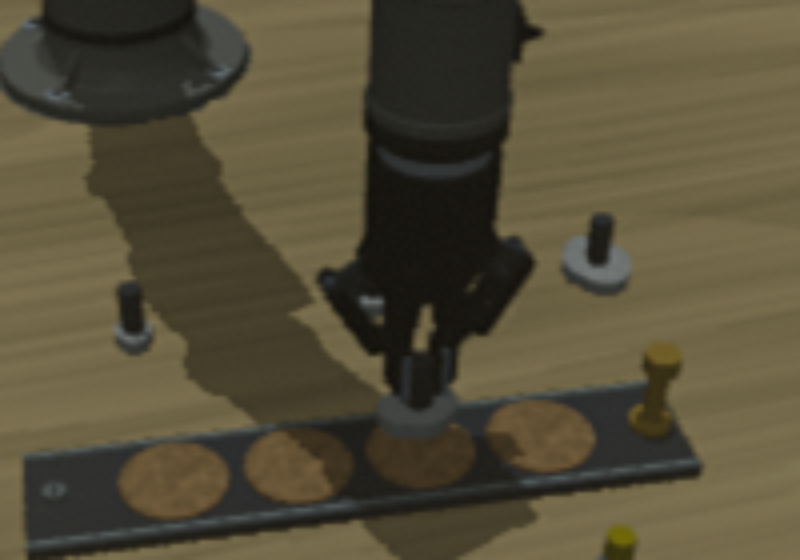

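The former hangs over the third pad from the left (pad2), at (418,410). Lowering.

{"fn": "play_rows", "kwargs": {
  "commands": [
    [0, 0, 0.012, 0],
    [0, 0, 0.006, 0],
    [0, 0, 0.004, 0],
    [0, 0, 0.003, 0],
    [0, 0, 0.001, 0],
    [0, 0, 0, 0],
    [0, 0, 0, 0]
  ]
}}

```text
t: 7.15
eef_pos: [0.6046, 0.0775, 0.2079]
tool_rot: [-0.0, 1.0, -0.0, 0.0]
contact_force: [0.4, 0.3, -0.4]
gripper_width: 0.192
```

{"fn": "play_rows", "kwargs": {
  "commands": [
    [0, 0, 0, 0],
    [0, 0, 0, 0],
    [0, 0, 0, 0],
    [0, 0, 0, 0],
    [0, 0, 0, 0],
    [0, 0, -0.01, 0],
    [0, 0, -0.02, 0],
    [0, 0, -0.03, 0],
    [0, 0, -0.03, 0],
    [0, 0, 0, 0]
  ],
  "claw": 0.05
}}

```text
t: 8.15
eef_pos: [0.6062, 0.0778, 0.3029]
tool_rot: [-0.001, 1.0, -0.0, 0.004]
contact_force: [-0.4, 0.4, 0.2]
gripper_width: 0.584
```

```bash
python3 look.py s4 260 100
```

```text
8.2 [-0.1   0.49 -0.18  1.8   0.11  0.86 -1.9 ] [ 0.80482408 -0.37593941 -0.361335  ] [0.60537213 0.07763459 0.3007506 ] 0.5859824035740988
```

View pics/s4.png

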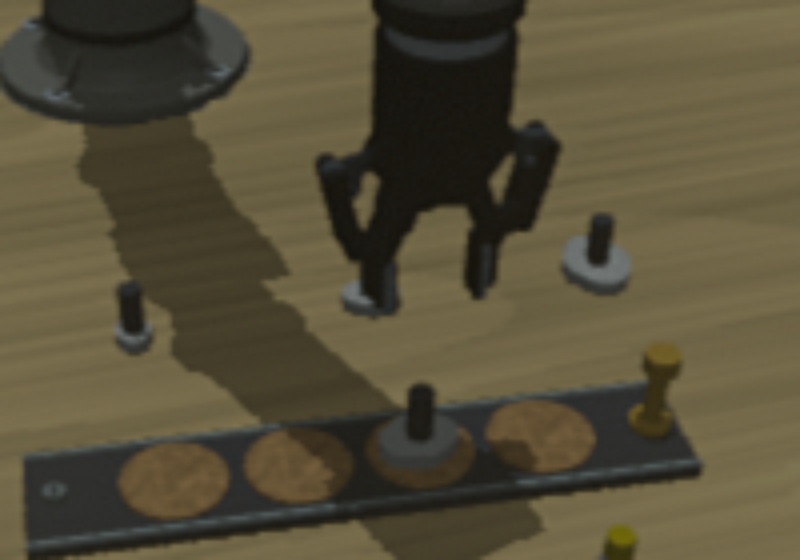

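Former_c stands upright on pad2 at (420,440). Next former_d at (595,262).

{"fn": "play_rows", "kwargs": {
  "commands": [
    [-0.0163, -0.02, 0, 0],
    [-0.0163, -0.02, 0, 0],
    [-0.0163, -0.02, 0, 0],
    [-0.0163, -0.02, 0, 0],
    [-0.0163, -0.02, 0, 0],
    [-0.0163, -0.02, 0, 0],
    [-0.0163, -0.02, 0, 0],
    [-0.0163, -0.02, 0, 0],
    [-0.0163, -0.02, 0, 0],
    [-0.0163, -0.02, 0, 0],
    [0, 0, 0, 0],
    [0, 0, 0, 0],
    [0, 0, 0, 0]
  ]
}}

```text
t: 9.5
eef_pos: [0.442, 0.2765, 0.2974]
tool_rot: [0.0, 1.0, -0.001, -0.0]
contact_force: [0.1, -0.6, -0.3]
gripper_width: 0.587
```

Run:
```python
from h import *
c=cam("top"); w=world(c); o=sensors.get_obs();print(o["eef_pos"],o["q"].round(2))
C=-c["R"].T@c["t"]
f=c["frame"];cv2.imwrite("pics/t1.png",cv2.resize(f[140:310,200:480],None,fx=2.8,fy=2.8,interpolation=cv2.INTER_CUBIC))
for n,(u,v) in dict(c=(299,187)).items():
    ww=w[v-20:v+21,u-16:u+17]; z=ww[...,2]
    print((z>.05).sum(),ww[(z>.053)&(z<.07)].mean(0),ww[(z>.02)&(z<.032)].mean(0))
```

```text
[0.44210347 0.27635072 0.2974218 ] [-0.47  0.38 -0.25  2.01  0.13  0.78 -2.37]
41 [0.60397448 0.07745204 0.06163943] [0.60370452 0.07702857 0.02580873]
```

Former_c is within about 1.5 mm of pad2's centre. Descending on former_d.

{"fn": "play_rows", "kwargs": {
  "commands": [
    [0, -0.001, 0.02, 0],
    [0, 0, 0.02, 0],
    [0, 0, 0.02, 0],
    [0, 0, 0.02, 0],
    [0, 0, 0.013, 0],
    [0, 0, 0.01, 0],
    [0, 0, 0, 0],
    [0, 0, 0, 0]
  ]
}}

```text
t: 10.35
eef_pos: [0.4418, 0.2784, 0.195]
tool_rot: [-0.0, 1.0, -0.0, 0.0]
contact_force: [1.3, -0.6, 0.6]
gripper_width: 0.588
```

{"fn": "play_rows", "kwargs": {
  "commands": [
    [0, 0, 0, 0],
    [0, 0, 0, 0],
    [0, 0, 0, 0],
    [0, 0, 0, 0],
    [0, 0, 0, 0],
    [0, 0, 0, 0],
    [0, 0, -0.01, 0],
    [0, 0, -0.02, 0],
    [0, 0, -0.02, 0],
    [0, 0, -0.02, 0],
    [0, 0, -0.02, 0],
    [0, 0, -0.01, 0],
    [0, 0, 0, 0],
    [0, 0, 0, 0]
  ],
  "claw": 0.005
}}

```text
t: 11.75
eef_pos: [0.4412, 0.2782, 0.2943]
tool_rot: [0.0, 1.0, -0.0, -0.0]
contact_force: [-0.1, 0.2, -1.3]
gripper_width: 0.195
```

```bash
python3 look.py s5 300 70
```

```text
11.8 [-0.47  0.38 -0.25  2.01  0.13  0.77 -2.38] [-0.05128202  1.12692504 -2.7645345 ] [0.44112975 0.27808266 0.29387515] 0.1963130323843189
```

View pics/s5.png

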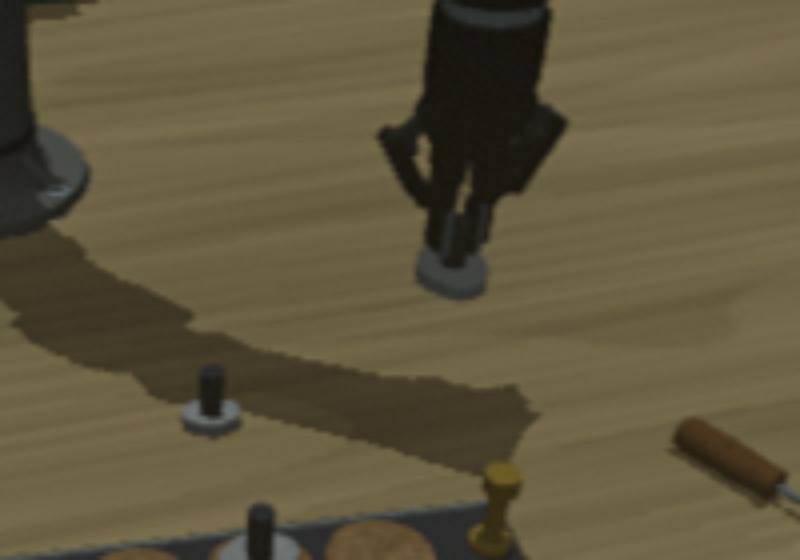

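Former_d is held at (452,270). Move over pad1.

{"fn": "play_rows", "kwargs": {
  "commands": [
    [0.0173, 0.0121, 0, 0],
    [0.0173, 0.0121, 0, 0],
    [0.0173, 0.0121, 0, 0],
    [0.0173, 0.0121, 0, 0],
    [0.0173, 0.0121, 0, 0],
    [0.0173, 0.0121, 0, 0],
    [0.0173, 0.0121, 0, 0],
    [0.0173, 0.0121, 0, 0],
    [0.0173, 0.0121, 0, 0],
    [0.0173, 0.0121, 0, 0],
    [0, 0, 0, 0],
    [0, 0, 0, 0],
    [0, 0, 0.02, 0],
    [0, 0, 0.02, 0],
    [0, 0, 0.02, 0],
    [0, 0, 0, 0],
    [0, 0, 0, 0]
  ]
}}

```text
t: 13.5
eef_pos: [0.6138, 0.1582, 0.2345]
tool_rot: [-0.0, 1.0, 0.001, -0.001]
contact_force: [1.3, -0.5, -0.1]
gripper_width: 0.197
```

{"fn": "play_rows", "kwargs": {
  "commands": [
    [0, 0, 0.012, 0],
    [0, 0, 0.006, 0],
    [0, 0, 0.004, 0],
    [0, 0, 0.003, 0],
    [0, 0, 0.001, 0],
    [0, 0, 0, 0],
    [0, 0, 0, 0]
  ]
}}

```text
t: 14.2
eef_pos: [0.6146, 0.1574, 0.2089]
tool_rot: [-0.0, 1.0, -0.0, 0.0]
contact_force: [0.8, -0.4, -0.7]
gripper_width: 0.198
```

```bash
python3 look.py s6 300 100
```

```text
14.25 [-0.22  0.65 -0.17  1.78  0.16  0.72 -2.05] [-0.40471294  0.56503917 -0.60428276] [0.61464456 0.15744648 0.2089417 ] 0.197569058943402
```

View pics/s6.png

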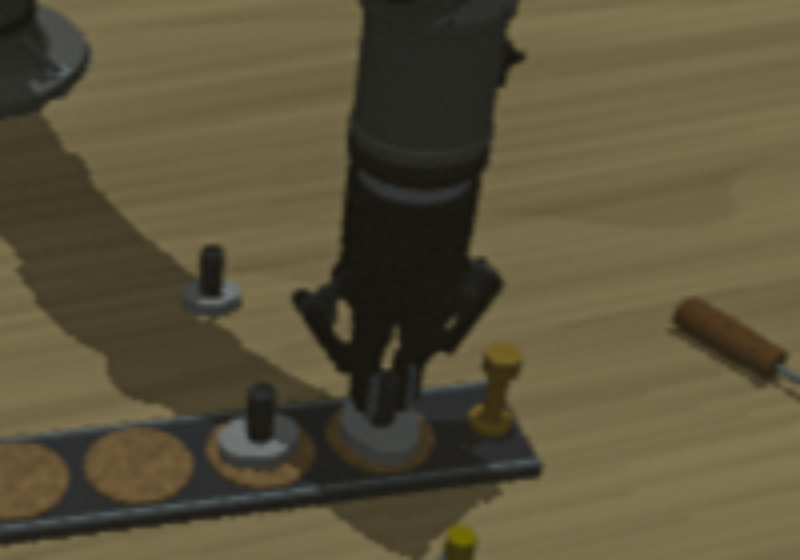

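Former_d sits on pad1 at (382,435), next to the post. Release, lift, go to former_b (212,290).

{"fn": "play_rows", "kwargs": {
  "commands": [
    [0, 0, 0.0005, 0],
    [0, 0, 0, 0],
    [0, 0, 0, 0],
    [0, 0, 0, 0],
    [0, 0, 0, 0],
    [0, 0, -0.01, 0],
    [0, 0, -0.02, 0],
    [0, 0, -0.03, 0],
    [0, 0, -0.03, 0],
    [0, 0, 0, 0]
  ],
  "claw": 0.05
}}

```text
t: 15.25
eef_pos: [0.6161, 0.158, 0.3036]
tool_rot: [-0.001, 1.0, -0.0, 0.004]
contact_force: [1.1, 0.1, 0.2]
gripper_width: 0.587
```

{"fn": "play_rows", "kwargs": {
  "commands": [
    [-0.0182, 0.0055, 0, 0],
    [-0.0182, 0.0055, 0, 0],
    [-0.0182, 0.0055, 0, 0],
    [-0.0182, 0.0055, 0, 0],
    [-0.0182, 0.0055, 0, 0],
    [-0.0182, 0.0055, 0, 0],
    [-0.0182, 0.0055, 0, 0],
    [-0.0182, 0.0055, 0, 0],
    [-0.0182, 0.0055, 0, 0],
    [-0.0182, 0.0055, 0, 0],
    [0, 0, 0, 0],
    [0, 0, 0, 0],
    [0, 0, 0, 0]
  ]
}}

```text
t: 16.55
eef_pos: [0.4334, 0.1028, 0.2985]
tool_rot: [-0.0, 1.0, 0.0, 0.001]
contact_force: [0.1, 0.1, -0.6]
gripper_width: 0.585
```

```bash
cat > chk.py <<'E'
from h import *
import sys
c=cam("top"); w=world(c); o=sensors.get_obs();print(o["eef_pos"],o["q"].round(2))
P=dict(d=(270,184),c=(299,187),b=(328,191),a=(358,195))
T=dict(d=(.614,.1571),c=(.6051,.0773),b=(.5967,-.002),a=(.5877,-.0813))
for n in sys.argv[1]:
    u,v=P[n]; ww=w[v-20:v+21,u-16:u+17]; z=ww[...,2]; q=ww[...,:2]-T[n]; r=np.hypot(q[...,0],q[...,1])<.035
    s=(z>.053)&(z<.067)&r; p=(z>.02)&(z<.032)&r
    print(n,s.sum(),ww[s].mean(0).round(4),q[s].mean(0).round(4),"plate",p.sum(),ww[p].mean(0).round(4))
E
python3 chk.py dc
```

```text
[0.43336462 0.1027985  0.29843902] [-0.17  0.26 -0.23  2.17  0.09  0.72 -2.03]
d 34 [0.6141 0.1569 0.0613] [ 0.0001 -0.0002] plate 286 [0.6137 0.1566 0.0256]
c 39 [0.6041 0.0775 0.0609] [-0.001   0.0002] plate 192 [0.6031 0.0773 0.0257]
```

{"fn": "play_rows", "kwargs": {
  "commands": [
    [-0.001, 0, 0.02, 0],
    [0, 0, 0.02, 0],
    [0, 0, 0.02, 0],
    [0, 0, 0.02, 0],
    [0, 0, 0.014, 0],
    [0, 0, 0.01, 0],
    [0, 0, 0, 0],
    [0, 0, 0, 0]
  ]
}}

```text
t: 17.4
eef_pos: [0.4319, 0.1026, 0.1944]
tool_rot: [-0.0, 1.0, 0.0, 0.0]
contact_force: [0.2, 0.5, 0.8]
gripper_width: 0.585
```

{"fn": "play_rows", "kwargs": {
  "commands": [
    [0, 0, 0, 0],
    [0, 0, 0, 0],
    [0, 0, 0, 0],
    [0, 0, 0, 0],
    [0, 0, 0, 0],
    [0, 0, 0, 0],
    [0, 0, -0.01, 0],
    [0, 0, -0.02, 0],
    [0, 0, -0.02, 0],
    [0, 0, -0.02, 0],
    [0, 0, -0.02, 0],
    [0, 0, -0.01, 0],
    [0, 0, 0, 0],
    [0, 0, 0, 0]
  ],
  "claw": 0.005
}}

```text
t: 18.8
eef_pos: [0.4312, 0.1023, 0.2939]
tool_rot: [0.0, 1.0, -0.0, -0.0]
contact_force: [-0.8, 0.0, -0.9]
gripper_width: 0.193
```

```bash
python3 look.py s7 260 70
```

```text
18.85 [-0.17  0.27 -0.24  2.18  0.1   0.7  -2.04] [-0.89787028 -0.44238051 -1.75980924] [0.43109402 0.10226221 0.29351489] 0.1959155339383437
```

View pics/s7.png

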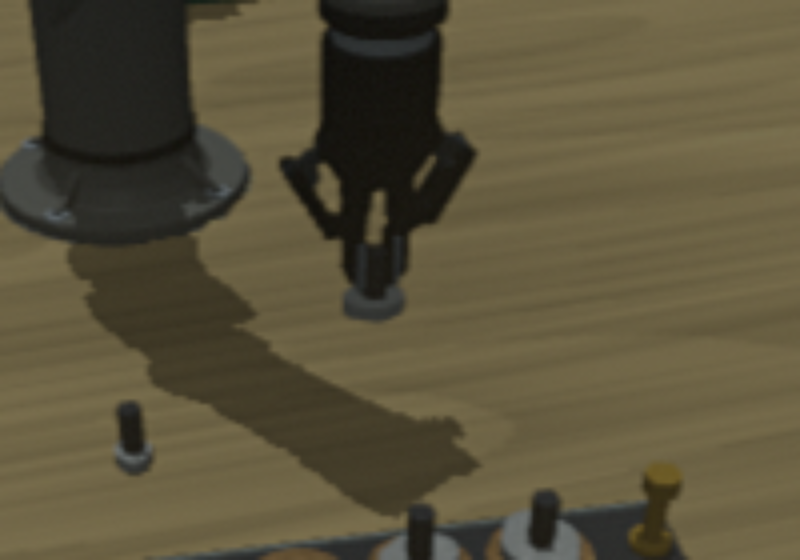

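Former_b is held at (373,290). Moving to pad3.

{"fn": "play_rows", "kwargs": {
  "commands": [
    [0.0206, 0.0131, 0, 0],
    [0.0206, 0.0131, 0, 0],
    [0.0206, 0.0131, 0, 0],
    [0.0206, 0.0131, 0, 0],
    [0.0206, 0.0131, 0, 0],
    [0.0206, 0.0131, 0, 0],
    [0.0206, 0.0131, 0, 0],
    [0.0206, 0.0131, 0, 0],
    [0, 0, 0, 0],
    [0, 0, 0, 0],
    [0, 0, 0.02, 0],
    [0, 0, 0.02, 0],
    [0, 0, 0.02, 0],
    [0, 0, 0, 0],
    [0, 0, 0, 0]
  ]
}}

```text
t: 20.35
eef_pos: [0.5957, -0.0017, 0.234]
tool_rot: [-0.0, 1.0, 0.001, -0.001]
contact_force: [0.8, 0.2, -1.3]
gripper_width: 0.194
```

{"fn": "play_rows", "kwargs": {
  "commands": [
    [0, 0, 0.012, 0],
    [0, 0, 0.006, 0],
    [0, 0, 0.004, 0],
    [0, 0, 0.003, 0],
    [0, 0, 0.001, 0],
    [0, 0, 0, 0],
    [0, 0, 0, 0]
  ]
}}

```text
t: 21.05
eef_pos: [0.5964, -0.0024, 0.2084]
tool_rot: [-0.0, 1.0, -0.0, 0.0]
contact_force: [-0.1, 0.6, -0.9]
gripper_width: 0.196
```

```bash
python3 look.py s8 260 100
```

```text
21.1 [ 0.01  0.6  -0.15  1.88  0.13  0.67 -1.79] [-1.32724102  0.13955479 -1.49109469] [ 0.59639731 -0.00239716  0.20840647] 0.1920145629728475
```

View pics/s8.png

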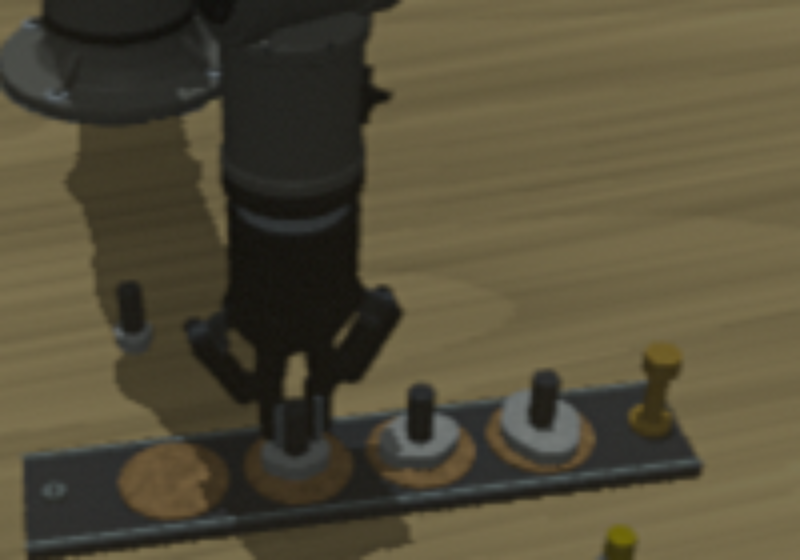

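Former_b rests on pad3 at (295,450). Release and go to former_a.

{"fn": "play_rows", "kwargs": {
  "commands": [
    [0, 0, 0.0005, 0],
    [0, 0, 0, 0],
    [0, 0, 0, 0],
    [0, 0, 0, 0],
    [0, 0, 0, 0],
    [0, 0, -0.01, 0],
    [0, 0, -0.02, 0],
    [0, 0, -0.03, 0],
    [0, 0, -0.03, 0],
    [0, 0, 0, 0]
  ],
  "claw": 0.05
}}

```text
t: 22.1
eef_pos: [0.598, -0.0022, 0.3028]
tool_rot: [-0.0, 1.0, -0.0, 0.004]
contact_force: [0.5, 0.5, 0.3]
gripper_width: 0.585
```

{"fn": "play_rows", "kwargs": {
  "commands": [
    [-0.0212, 0.009, 0, 0],
    [-0.0212, 0.009, 0, 0],
    [-0.0212, 0.009, 0, 0],
    [-0.0212, 0.009, 0, 0],
    [-0.0212, 0.009, 0, 0],
    [-0.0212, 0.009, 0, 0],
    [-0.0212, 0.009, 0, 0],
    [-0.0212, 0.009, 0, 0],
    [0, 0, 0, 0],
    [0, 0, 0, 0],
    [0, 0, 0, 0]
  ]
}}

```text
t: 23.2
eef_pos: [0.4275, -0.074, 0.298]
tool_rot: [-0.0, 1.0, 0.0, 0.001]
contact_force: [0.7, 0.1, 0.6]
gripper_width: 0.586
```

```bash
python3 chk.py dcb
```

```text
[ 0.42757591 -0.07395195  0.29793525] [ 0.18  0.24 -0.17  2.2   0.06  0.7  -1.61]
d 37 [0.6134 0.1568 0.0613] [-0.0006 -0.0003] plate 286 [0.6134 0.1564 0.0256]
c 40 [0.6039 0.0773 0.0609] [-0.0012  0.    ] plate 190 [0.6035 0.0767 0.0257]
b 39 [ 0.5957 -0.0026  0.0609] [-0.001  -0.0006] plate 116 [ 0.5944 -0.0027  0.0261]
```

{"fn": "play_rows", "kwargs": {
  "commands": [
    [0, 0, 0.02, 0],
    [0, 0, 0.02, 0],
    [0, 0, 0.02, 0],
    [0, 0, 0.02, 0],
    [0, 0, 0.0135, 0],
    [0, 0, 0.01, 0],
    [0, 0, 0, 0],
    [0, 0, 0, 0]
  ]
}}

```text
t: 24.05
eef_pos: [0.4271, -0.0742, 0.1944]
tool_rot: [-0.0, 1.0, 0.0, 0.0]
contact_force: [0.8, -0.1, 0.4]
gripper_width: 0.581
```

{"fn": "play_rows", "kwargs": {
  "commands": [
    [0, 0, 0, 0],
    [0, 0, 0, 0],
    [0, 0, 0, 0],
    [0, 0, 0, 0],
    [0, 0, 0, 0],
    [0, 0, 0, 0],
    [0, 0, -0.01, 0],
    [0, 0, -0.02, 0],
    [0, 0, -0.02, 0],
    [0, 0, -0.02, 0],
    [0, 0, -0.02, 0],
    [0, 0, -0.01, 0],
    [0, 0, 0, 0],
    [0, 0, 0, 0]
  ],
  "claw": 0.005
}}

```text
t: 25.45
eef_pos: [0.4264, -0.0744, 0.2939]
tool_rot: [0.0, 1.0, -0.0, -0.0]
contact_force: [0.1, 0.5, -0.7]
gripper_width: 0.198
```

```bash
python3 look.py s9 220 70
```

```text
25.5 [ 0.18  0.25 -0.18  2.21  0.07  0.69 -1.61] [ 0.51622561 -0.40335909 -0.6506287 ] [ 0.42623497 -0.07439348  0.29352337] 0.19332343923726042
```

View pics/s9.png

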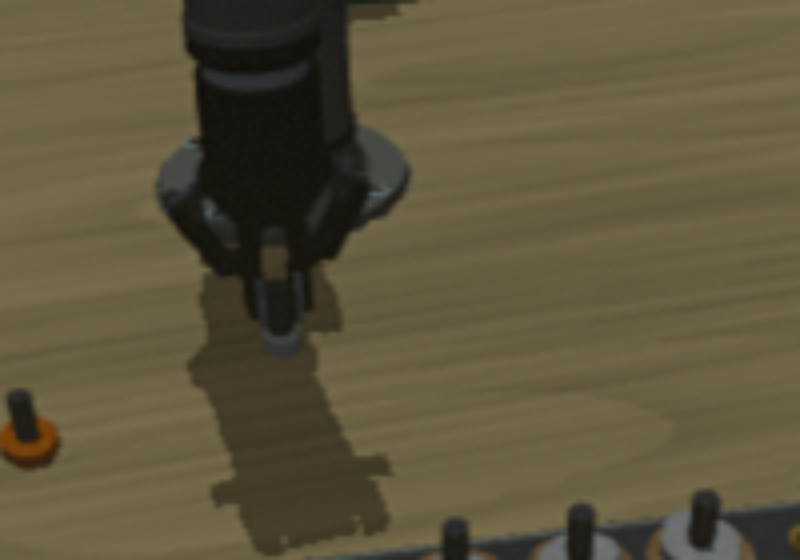

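Former_a is held at (280,335). On to pad4.

{"fn": "play_rows", "kwargs": {
  "commands": [
    [0.0202, 0.0009, 0, 0],
    [0.0202, 0.0009, 0, 0],
    [0.0202, 0.0009, 0, 0],
    [0.0202, 0.0009, 0, 0],
    [0.0202, 0.0009, 0, 0],
    [0.0202, 0.0009, 0, 0],
    [0.0202, 0.0009, 0, 0],
    [0.0202, 0.0009, 0, 0],
    [0, 0, 0, 0],
    [0, 0, 0, 0],
    [0, 0, 0.02, 0],
    [0, 0, 0.02, 0],
    [0, 0, 0.02, 0],
    [0, 0, 0, 0],
    [0, 0, 0, 0]
  ]
}}

```text
t: 27.0
eef_pos: [0.5875, -0.0816, 0.234]
tool_rot: [-0.0, 1.0, -0.0, -0.001]
contact_force: [-0.4, -1.3, -0.4]
gripper_width: 0.199
```

{"fn": "play_rows", "kwargs": {
  "commands": [
    [0, 0, 0.012, 0],
    [0, 0, 0.006, 0],
    [0, 0, 0.004, 0],
    [0, 0, 0.003, 0],
    [0, 0, 0.001, 0],
    [0, 0, 0, 0],
    [0, 0, 0, 0]
  ]
}}

```text
t: 27.7
eef_pos: [0.5884, -0.0816, 0.2084]
tool_rot: [0.0, 1.0, -0.0, 0.0]
contact_force: [-0.8, -0.6, -0.8]
gripper_width: 0.2
```

```bash
python3 look.py s10 240 100
```

```text
27.75 [ 0.13  0.6  -0.13  1.89  0.12  0.67 -1.64] [ 0.40507021  0.31218181 -0.64095282] [ 0.58840025 -0.0815916   0.20841867] 0.19562935545760066
```

View pics/s10.png

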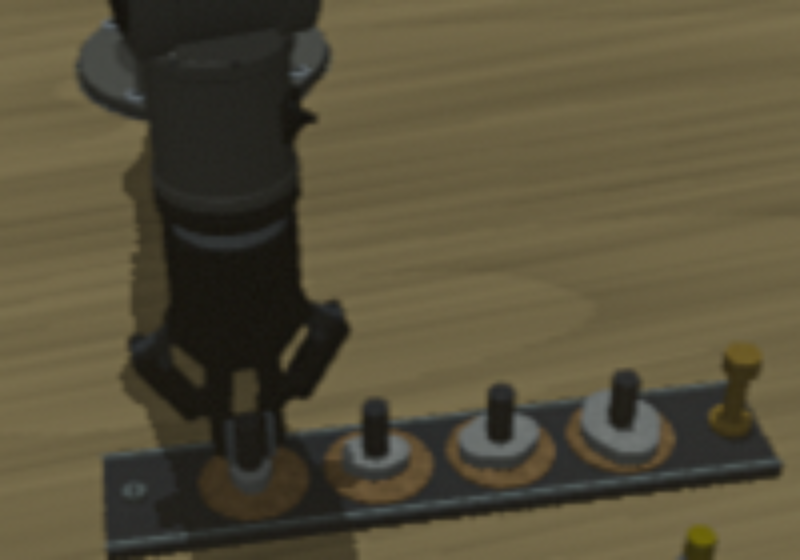

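Former_a sits on pad4 at (250,475). Release, lift and withdraw.

{"fn": "play_rows", "kwargs": {
  "commands": [
    [0, 0, 0.0005, 0],
    [0, 0, 0, 0],
    [0, 0, 0, 0],
    [0, 0, 0, 0],
    [0, 0, 0, 0],
    [0, 0, -0.01, 0],
    [0, 0, -0.02, 0],
    [0, 0, -0.03, 0],
    [0, 0, -0.03, 0],
    [-0.02, 0, 0, 0],
    [-0.02, 0, 0, 0],
    [-0.02, 0, 0, 0],
    [-0.02, 0, 0, 0],
    [-0.02, 0, 0, 0],
    [-0.02, 0, 0, 0],
    [-0.02, 0, 0, 0],
    [0, 0, 0, 0],
    [0, 0, 0, 0],
    [0, 0, 0, 0]
  ],
  "claw": 0.05
}}

```text
t: 29.65
eef_pos: [0.4494, -0.0815, 0.2983]
tool_rot: [-0.0, 1.0, 0.0, 0.001]
contact_force: [0.1, -0.3, -0.4]
gripper_width: 0.586
```

```bash
python3 chk.py dcba; python3 look.py s11 240 120
python3 - <<'E'
from h import *
c=cam("top"); cv2.imwrite("pics/t9.png",c["frame"])
E
```

```text
[ 0.44934092 -0.08150905  0.29808993] [ 0.19  0.28 -0.17  2.15  0.07  0.72 -1.6 ]
d 38 [0.6134 0.1566 0.061 ] [-0.0006 -0.0005] plate 283 [0.6134 0.1563 0.0257]
c 38 [0.6043 0.0774 0.0612] [-0.0008  0.0001] plate 186 [0.6032 0.0772 0.0256]
b 37 [ 0.5961 -0.0025  0.0611] [-0.0006 -0.0005] plate 116 [ 0.5945 -0.0025  0.0259]
a 39 [ 0.5871 -0.0811  0.0613] [-0.0006  0.0002] plate 48 [ 0.584  -0.0801  0.0263]
29.75 [ 0.19  0.28 -0.17  2.15  0.07  0.72 -1.6 ] [ 0.01141495  0.82932792 -0.65981907] [ 0.44920193 -0.08148292  0.29790915] 0.5828062292967325
```

View pics/s11.png

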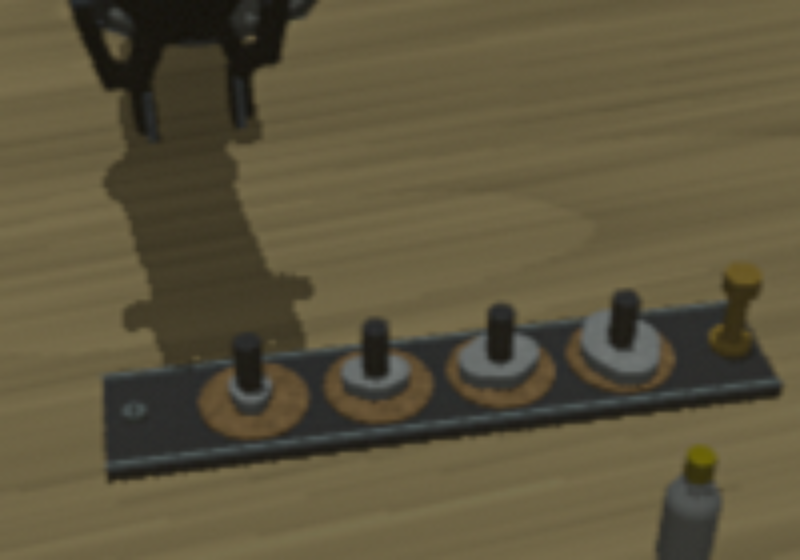

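View pics/t9.png

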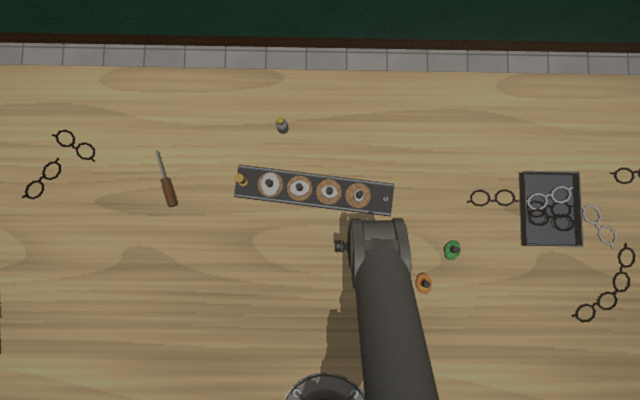

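All four formers stand upright and centred on the pads (270..358, 184..195), descending in size away from the post. The bystanders and look-alikes are where they began. Handing in.

```bash
python3 -c "
from station import bot
print(bot.hand_in())"
```

```text
the job is handed in; nothing more can be done
None
```

All four formers are on the rail in order of size: d on pad1 beside the brass post, then c on pad2, b on pad3 and a on pad4. I picked each one up by its stem, released it and drew the arm clear, then handed the job in at about 30 s of the 96 s allowed.

- **Centring:** the last top-camera measurement put each stem within about 1 mm of its pad's centre, against the 12 mm allowed and a camera calibration good to about 2 mm.
- **Height and tilt:** stem tops read about 61 mm, as expected for a former sitting flat on a pad. All four looked upright in the last pictures.
- **Small disagreement:** the plate of former_a measured about 4 mm off centre. Its stem hides part of that small plate, so I trusted the stem reading.
- **Bystanders:** the spectacle front, glue bottle, screwdriver and both look-alikes looked unmoved in the last top picture; I compared them by eye and did not measure them.

No check failed.

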